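Set the board slide on its index with the slack taken out

TASK

Using only its knob, wind the board slide out past the index until you feel the carriage come up firmly on the sprung end stop, without straining it. Then wind it back until the pointer is on the index, finishing clockwise so that the screw's slack is left taken up (if you come back too far, go out again and return), and let go. Do not touch the carriage, and leave the other things on the bench alone.

Things in the scene. Friction and masses are not known exactly. Their poses are not given: they have to be found in the camera images.
- slide: manual board-positioning slide, grey base plate 110 x 370 x 12 mm fixed to the bench, with rods and a screw along its own y. Origin: centre of its underside. At its -y end an aluminium drive block (90 x 52 mm, top 52 mm above the bench) carries the knob, 150 mm from the origin; near its +y end is the dark end stop.
- knob: black fluted round knob, 36 mm diameter, 36 mm tall, vertical axis, on the drive block; origin: on its axis at its underside, 62 mm above the bench. Its +x axis points along the white line on its top and side. Between knob and screw there is 0.8 rad of worn slack (4 mm of carriage travel), in which the knob turns almost freely (about 0.013 N m) after any reversal.
- knob_top (a point): centre of the knob's top face, 98 mm above the bench, axes as the knob. Seen from above, turning COUNTER-CLOCKWISE drives the carriage to +y of the slide (away from the knob, out to the end stop), CLOCKWISE brings it back, 5 mm per radian once the slack is taken up. Driving the free-running carriage takes about 0.04 N m, and it stays where it is left.
- collar: steel collar, 30 mm diameter, 7 mm tall, just under the knob, turning with the screw, with a small dark tab at its rim; origin: on the knob's axis, 53 mm above the bench; +x points along the tab. The knob's white line stands 0 to 0.8 rad counter-clockwise of the tab: 0 (line over tab) = slack taken up clockwise, 0.8 = taken up counter-clockwise. At the start anywhere between.
- carriage: steel carriage 92 x 90 x 18 mm with a circuit board clamped on it, sliding along the slide's y; origin: centre of its underside, 34 mm above the bench. It starts at the -y end of its travel. Not to be touched.
- pointer (a point): tip of the dark pointer blade on the +x edge of the carriage, 53 mm out from the carriage's centre line, 53.5 mm above the bench
- index_tip (a point): tip of the dark blade on the index post (aluminium, 28 x 20 mm, 54 mm tall, fixed along the +x edge of the slide), facing the carriage; its axes are parallel to the slide's. The pointer is on the index when both tips have the same y in the slide's frame. The index lies 4 to 7 mm to the +y side of the pointer's start.
- stop: dark steel end stop near the slide's +y end: a block 40 x 12 x 20 mm, origin 34 mm above the bench, and a sprung pin reaching from it towards the carriage. How far the pin sticks out is hand-set and hidden under the cover plate: the carriage meets it 10.5 to 20.5 mm after leaving its start; this is felt at the knob.
- cover (a point): -y edge of the flat dark cover plate (56 x 121 mm, 72 mm above the bench) over the stop's pin. Once met, the pin pushes back 16 N per mm of travel, which adds 0.08 N m to the knob's torque per mm (0.40 N m per rad of knob). Firmly on the stop: 10 to 40 N (spring torque 0.05 to 0.20 N m at the knob). Over 40 N strains it. If let go there, the pin drives the screw back until it pushes with about 7 N.
- meter: grey handheld meter 90 x 180 x 36 mm with a round selector; a bystander, origin at its underside
- pliers: blue-handled pliers, about 160 mm long, lying; a bystander, origin at its underside
- cutters: black-handled cutters, about 160 mm long, lying; a bystander, origin at its underside
- flux: small amber bottle, 30 mm diameter, 55 mm tall; a bystander, origin at its underside
- wash: white plastic wash bottle, 68 mm diameter, 150 mm tall; a bystander, origin at its underside
- reel: blue empty reel, 54 mm diameter, 22 mm tall, lying flat; a bystander, origin at its underside
- driver: screwdriver 150 mm long, lying along its x; a bystander, origin at its underside
- spare_board: spare green circuit board 70 x 50 x 4 mm; a bystander, origin at its underside
Things that resemble listed ones, but are neither listed nor needed, are in the scene too. Of the things shaped like the part that bears index_tip, the aluminium one is meant.

How it is judged:
On the way:
1. the carriage bears firmly on the sprung end stop (over 10 N) (contact force between carriage and stop above 10 N), for 0.2 s.
At the end, for the whole second after the job is handed in: The pointer is within 1.5 mm of the index along the slide, the slack is taken up clockwise (knob line within 0.25 rad of the collar's tab), knob and carriage are at rest (y of pointer in the frame of index_tip between -0.0015 and 0.0015 m and angle between the x axis of knob and the x axis of collar, either way round below 0.25 rad and angular speed of knob below 0.1 rad/s and linear speed of carriage below 0.002 m/s); the robot touches nothing.
It fails at once if the end stop is strained (over 40 N) (contact force between carriage and stop above 40 N).
It fails at once if the carriage is touched by the robot (over 3 N) (contact force between any of the fingers, the arm and carriage above 3 N).
It fails at once if a bystander is moved more than 15 mm (distance of any of meter, pliers, cutters, flux, wash, reel, driver, spare_board from where it was at the start of the episode above 0.015 m).
It also fails if it takes over 72 s, if anything falls off the work surface, if the arm or the gripper's body presses on something with over 40 N, if the wrist force passes 120 N, or if a joint passes its speed limit or range.

ROBOT

A 7-joint arm with a two-finger parallel gripper is mounted at the origin on the work surface. World frame = base frame: x ahead of the robot, y to its left, z up, the work surface at z = 0. Lengths are in m, angles in rad, forces in N, time in s.
With the tool pointing down it reaches from about 0.4 to 0.85 m from the base axis. Payload 6.9 kg.
Tool frame: the origin (TCP) lies at the very end of the fingers, on their centre line; the grasp point (between the pads) lies 19 mm behind it; z points along the fingers, x is the direction in which the jaws open and shut, and the axes are right-handed (so a half turn about z gives the same grasp; the last joint's range is limited). The gripper opens to 85 mm and grips with 20 to 120 N. Pads are 22 mm wide; open, the fingers measure 114 mm over their backs; the gripper's body (76 mm by 85 mm) begins 54 mm behind the grasp point. The pads swing forward as they close: fully open they stand 13 mm farther back than shut.
Start: joints at [-1.117, 0.507, -0.238, 1.5, 0.126, 1.149, -0.155], TCP at [0.214, 0.587, 0.231] pointing down, gripper open.
Joint ranges: [-3.08, 3.08], [-0.24, 2.05], [-1.43, 1.35], [0, 2.5], [-1.52, 4.66], [0.17, 1.96], [-2.89, 2.89]. Speed limits (rad/s): [2.39, 2.39, 3.14, 3.14, 3.14, 3.14, 3.14].

INTERFACE

Orientations are given as [roll, pitch, yaw] about the fixed x, y, z axes, in that order (R = Rz(yaw) Ry(pitch) Rx(roll)).
In Python, from bench import telemetry, imaging, manip gives the robot as it stands. The module is installed in compiled form; this text tells all that it offers.
- The arm moves only by the tool drive_tool, never from a script. Its argument "steps" is a list of rows, each a list of 6 numbers: the shift along the tool's x, y, z in mm, then the turn, a rotation vector about the tool's x, y, z in rad. A call has 1 to 5 rows; each row shifts and turns the pose as measured when the row begins, along the tool's axes as they then stand; what a row does not reach is not made up. A row lasts 1/8 s, in which the tool goes at most 62.5 mm and 10.7 degrees, less where a joint would pass 70% of its speed; a pose out of reach is approached as far as the arm can. A call is refused whole if a number of a shift passes 62.5 or a number of a turn 0.188, either way. A call with a gripper value outside its range is refused whole. "gripper" is the opening, from 0 (shut) to 1 (fully open), set as the call begins (left out, the last holds). The fingers move at their own pace and stop on an object; "squeeze" is the grip in N (left out, the last holds). Time passes only in rows, so rows that do not move let the fingers close. It gives the time, the measured TCP pose, the force and the opening at its end, in the units of the state.
- telemetry.state(): the state, without advancing time (a new reading comes with each control period).
- imaging.get_image(name): name is "scene" or "side" or "wrist"; returns the picture (480x640x3 uint8, red, green, blue); there is no depth.
- imaging.camera_model(name): a dict with "intrinsics" (3x3 intrinsics, pixels), "R" (3x3) and "t" (3): a world point X has camera coordinates R X + t. Camera axes: x right, y down, z forward; pixel columns grow to the right and rows downward; lengths in m; the calibration is good to about 2 mm. A picture is of the moment at which its call begins: read the wrist's pose just before it. camera_model takes no time and is no camera call; for the wrist camera it gives the pose at the moment of the call.
- manip.job_done(): hands the job in, once; it reports no verdict.
The state is a dict: "time": time; "joint_positions": joint angles; "dq": joint speeds; "effort": joint torques, N m; "position": TCP position; "orientation": TCP orientation; "ft_force": force on the tool from outside, world axes, zero at the start; "torque": the same for the moment, N m; "finger_gap": finger opening in m.
Only numpy, scipy, OpenCV 4.12 (cv2) and the standard library are available. Lean on these libraries where they do the work, as an engineer would, in place of code of your own. Each camera call takes 0.05 s, during which the arm holds its last target.

## Working session

There is one attempt and no reset: what is moved stays moved. The work goes in short steps, Python scripts to look and compute and a tool call to move; the robot and the scene stay as the last step left them, time stands still between calls to the robot, and variables do not carry over. Pictures are saved under pics/ and viewed, and the job is handed in when it is done.

Besides the shell and the picture viewer there is one more tool, called after "Emit:" as a command line: name --pt "numbers of a row" for each row, then --argument value for the rest. drive_tool: Moves the arm, as the interface text tells. Its arguments: {"type":"object","properties":{"steps":{"type":"array","items":{"type":"array","items":{"type":"number"}}},"gripper":{"type":"number"},"squeeze":{"type":"number"}},"required":["steps"]}

```bash
mkdir -p pics; cat > h.py <<'E'
from bench import telemetry, imaging, manip
import numpy as np, cv2
def snap(n,f):
    m=imaging.camera_model(n); im=imaging.get_image(n); cv2.imwrite('pics/'+f,im[:,:,::-1]); np.savez('pics/'+f+'.npz',K=m['intrinsics'],R=m['R'],t=m['t']); return im,m
def ld(f):
    im=cv2.imread('pics/'+f); d=np.load('pics/'+f+'.npz'); return im,dict(intrinsics=d['K'],R=d['R'],t=d['t'])
def ray(m,u,v,z):
    K,R,t=[np.array(m[k]) for k in('intrinsics','R','t')]
    d=R.T@np.linalg.inv(K)@[u,v,1]; c=-R.T@t; return c+d*(z-c[2])/d[2]
def proj(m,X):
    K,R,t=[np.array(m[k]) for k in('intrinsics','R','t')]
    p=K@(R@np.array(X)+t); return p[:2]/p[2]
E
python3 - <<'E'
from h import *
print(telemetry.state())
for n in('scene','side','wrist'):
    im,m=snap(n,n+'0.png'); print(n,m)
E
```

```text
{'time': 0.0, 'joint_positions': array([-1.11651331,  0.50835691, -0.23750403,  1.5011307 ,  0.12569969,
        1.14890791, -0.15477791]), 'dq': array([-0.00016812, -0.00152771,  0.00128924,  0.00146468,  0.00119278,
       -0.00106584,  0.00064841]), 'effort': array([ 6.60915412e-04, -6.20580339e+01, -2.18607478e+00, -2.49648356e+01,
        1.28038094e-02,  1.20911223e-02, -1.54901005e-05]), 'position': array([0.21350834, 0.58686283, 0.23041785]), 'orientation': array([3.14155023e+00, 1.81398970e-03, 1.22203416e+00]), 'ft_force': array([-0.4419632 ,  0.17678583, -0.41797964]), 'torque': array([-0.02530006,  0.01715327,  0.00618377]), 'finger_gap': 0.08502600603154159}
scene {'intrinsics': array([[605.38953875,   0.        , 325.89963376],
       [  0.        , 605.38953875, 226.26099255],
       [  0.        ,   0.        ,   1.        ]]), 'R': array([[-0.66306601,  0.74841615,  0.01472213],
       [ 0.5366574 ,  0.4889837 , -0.68767272],
       [-0.52186425, -0.44807167, -0.72587153]]), 't': array([ 0.32319347, -0.24657641,  1.55842826])}
side {'intrinsics': array([[577.76646111,   0.        , 319.09174588],
       [  0.        , 577.76646111, 242.98640967],
       [  0.        ,   0.        ,   1.        ]]), 'R': array([[-0.97944193, -0.2010148 ,  0.01692763],
       [-0.13470088,  0.58924175, -0.79664913],
       [ 0.15016381, -0.78255173, -0.60420495]]), 't': array([0.53910302, 0.12222316, 1.46289028])}
wrist {'intrinsics': array([[378.6224071 ,   0.        , 321.62407383],
       [  0.        , 378.6224071 , 228.06014743],
       [  0.        ,   0.        ,   1.        ]]), 'R': array([[ 0.34106905,  0.94003476, -0.00256016],
       [ 0.90072501, -0.32602466,  0.28705816],
       [ 0.26900997, -0.10021266, -0.95790973]]), 't': array([-0.62491501, -0.0377622 ,  0.37885927])}
```

View pics/scene0.png

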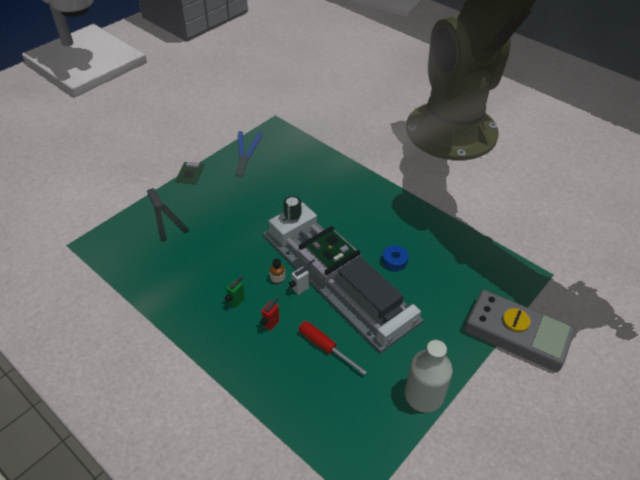

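View pics/side0.png

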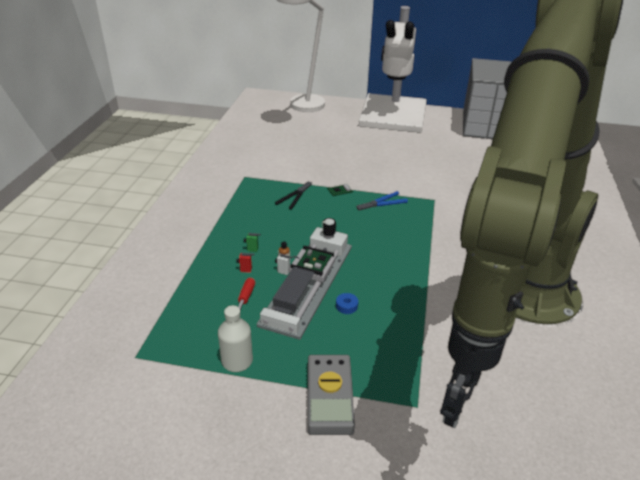

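View pics/wrist0.png

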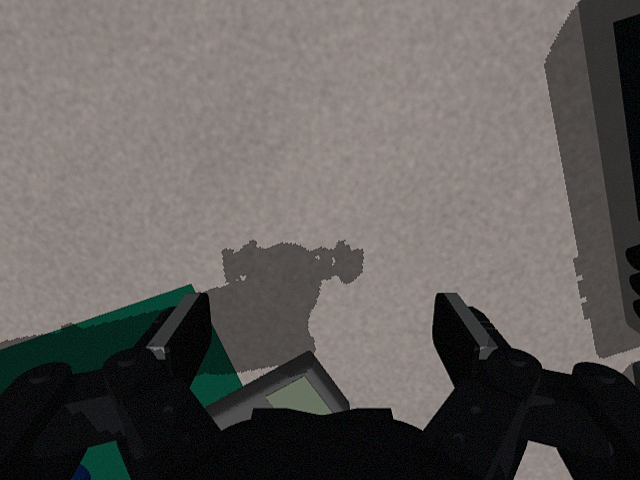

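```bash
python3 - <<'E'
from h import *
for n,c,s in(('scene0.png',(230,180,430,350),4),('side0.png',(230,210,370,340),5)):
    im,_=ld(n); a=im[c[1]:c[3],c[0]:c[2]]; 
    cv2.imwrite('pics/c_'+n,cv2.resize(a,None,fx=s,fy=s,interpolation=2)[:600,:800])
a,m=ld('scene0.png');b,k=ld('side0.png')
p=ray(m,292,201,.098);q=ray(k,329,223,.098);print(p,q)
print('slide ends scene', ray(m,400,322,.03))
w=ld('wrist0.png')[1]; print('cam',-w['R'].T@w['t'])
E
```

```text
[ 0.53588843 -0.05105566  0.098     ] [ 0.53414824 -0.04186048  0.098     ]
slide ends scene [0.58322794 0.26631049 0.03      ]
cam [0.1452356  0.61309692 0.37215305]
```

View pics/c_scene0.png

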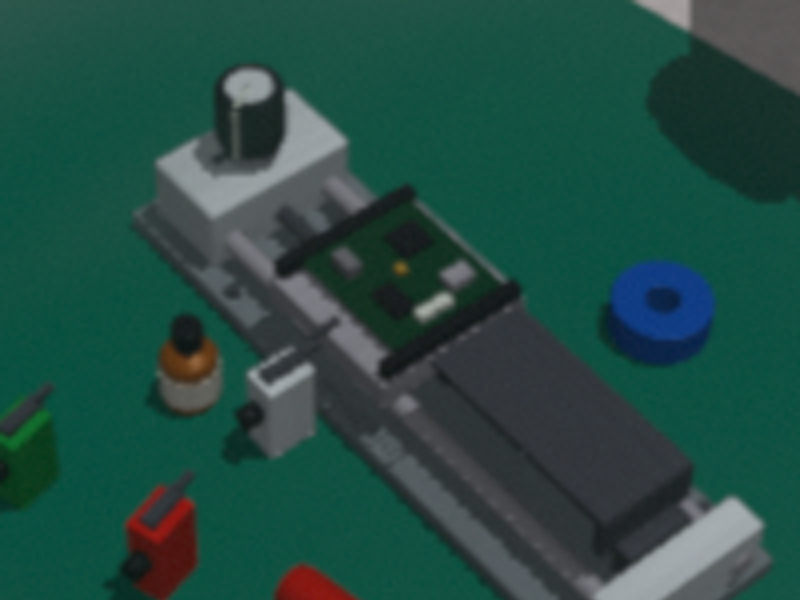

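View pics/c_side0.png

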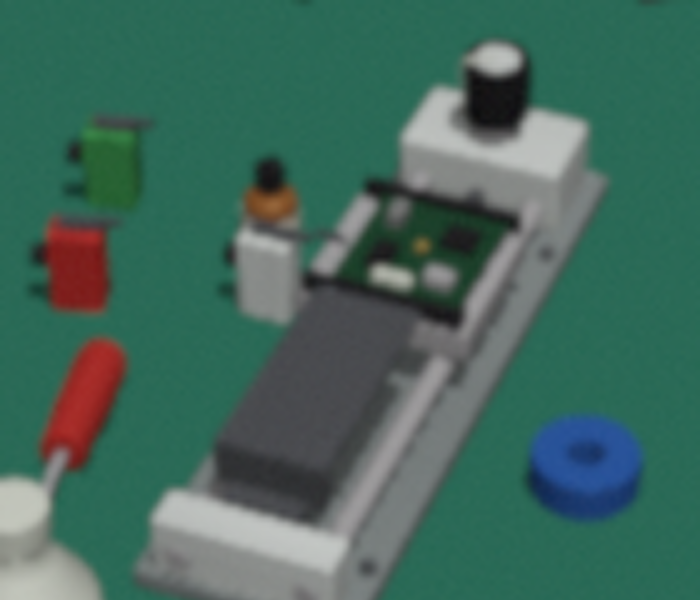

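Candidates: knob = the black round one with a white line on the aluminium drive block, scene (292,207) and side (329,228). Knob lookalikes are the flux cap (276,265), the meter selector (517,320) and the reel (396,257). For the index, the aluminium post is at (300,281) and the decoys are green (235,292) and red (270,315). I choose the knob on the block and the aluminium post, and the crops confirm both. Moving over the knob.

Emit:
drive_tool --pt "-48 48 0 0 0 0" --pt "-48 48 0 0 0 0" --pt "-48 48 0 0 0 0" --pt "-48 48 0 0 0 0" --pt "-48 48 0 0 0 0" --gripper 0.65

```text
time: 0.78
position: [0.3457, 0.3019, 0.2284]
orientation: [-3.139, 0.002, 1.23]
ft_force: [2.1, 0.4, -0.2]
finger_gap: 0.0556
```

Emit:
drive_tool --pt "-48 48 0 0 0 0" --pt "-48 48 0 0 0 0" --pt "-48 48 0 0 0 0" --pt "-48 48 0 0 0 0" --pt "-24 24 0 0 0 0"

```text
time: 1.4
position: [0.4676, 0.0418, 0.2287]
orientation: [-3.141, 0.002, 1.227]
ft_force: [-0.5, 0.6, -0.3]
finger_gap: 0.0555
```

```bash
python3 - <<'E'
from h import *
s=telemetry.state();print(s['time'],s['position'],s['orientation'],s['joint_positions'],s['torque'],s['ft_force'])
snap('wrist','w1.png')
E
```

```text
1.4 [0.46759674 0.04179771 0.22865975] [-3.14088132e+00  1.60018822e-03  1.22726852e+00] [-0.11366495  0.26706052 -0.03684272  1.8964592   0.01300003  0.97966852
  1.07080585] [0.03045322 0.00295357 0.03196616] [-0.53511321  0.57724093 -0.31920451]
```

View pics/w1.png

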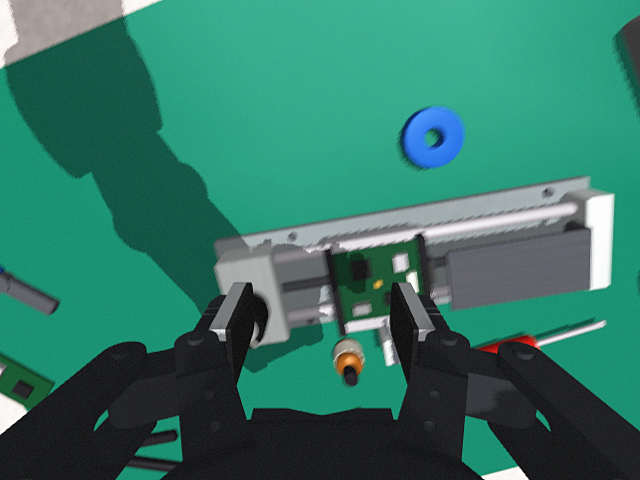

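Emit:
drive_tool --pt "-5 50 -15 0 0 0" --pt "-5 50 -15 0 0 0" --pt "-5 50 -15 0 0 0" --pt "-5 20 0 0 0 0" --pt "0 0 0 0 0 0"

```text
time: 2.08
position: [0.6244, -0.0416, 0.2724]
orientation: [-3.138, 0.005, 1.222]
ft_force: [-0.4, 0.9, -0.6]
finger_gap: 0.0559
```

```bash
python3 - <<'E'
from h import *
s=telemetry.state();print(s['time'],s['position'],s['orientation'],s['joint_positions'],s['torque'],s['ft_force'])
snap('wrist','w2.png')
E
```

```text
2.075 [ 0.6244284  -0.04156862  0.27241508] [-3.13760683  0.00494119  1.22215227] [ 2.60223423e-02  4.78934896e-01 -9.86105745e-04  1.42589689e+00
  4.09124789e-03  1.24211346e+00  1.24595739e+00] [-0.00593733 -0.00107929  0.03330593] [-0.416103    0.91369115 -0.57517221]
```

View pics/w2.png

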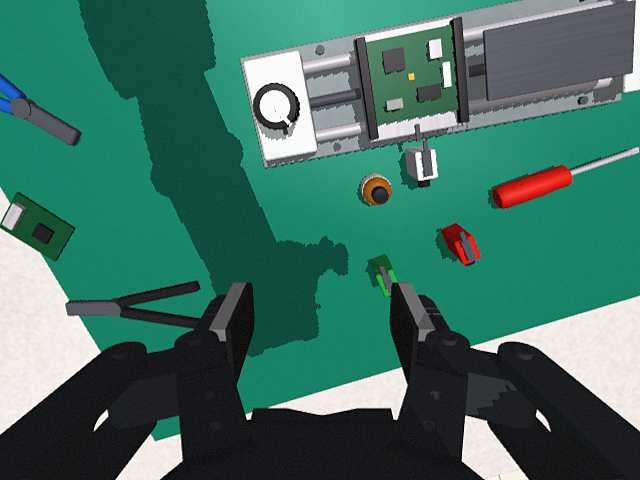

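The knob is at (276,106) with its line pointing down-right, the carriage pointer is at (417,130), and the aluminium index post is at (423,162). Crop to measure.

```bash
python3 - <<'E'
from h import *
im,m=ld('w2.png')
a=cv2.resize(im[60:190,230:330],None,fx=4,fy=4,interpolation=2); b=cv2.resize(im[100:200,370:470],None,fx=4,fy=4,interpolation=2)
o=np.zeros((520,800,3),np.uint8);o[:520,:400]=a;o[:400,400:]=b;cv2.imwrite('pics/c2.png',o)
# knob top: dark+white disc; circle fit to dark
g=im[70:140,245:310].max(axis=2); mask=(g<70).astype(np.uint8)
cs,_=cv2.findContours(mask,cv2.RETR_EXTERNAL,cv2.CHAIN_APPROX_NONE);c=max(cs,key=cv2.contourArea)
print(cv2.minEnclosingCircle(c))
(x,y),r=cv2.minEnclosingCircle(c); print(ray(m,x+245,y+70,.098),ray(m,276,105,.098))
P=[ray(m,u,v,.012) for u,v in((243,58),(265,166),(622,101))]; print(P)
E
```

```text
((32.26760482788086, 38.41901397705078), 26.437654495239258)
[ 0.53852195 -0.04811149  0.098     ] [ 0.53576894 -0.04809466  0.098     ]
[array([ 0.47834803, -0.07111465,  0.012     ]), array([ 0.58306119, -0.09089781,  0.012     ]), array([0.64503422, 0.27104309, 0.012     ])]
```

View pics/c2.png

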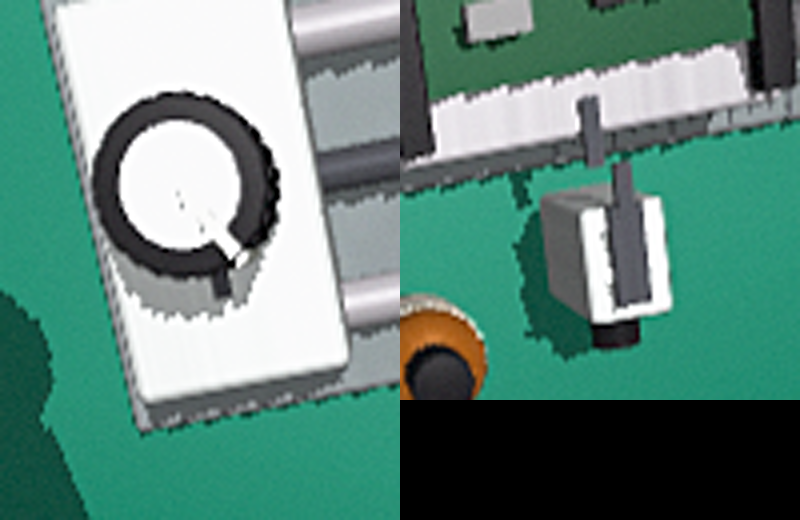

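Emit:
drive_tool --pt "-18 -40 0 0 0 0.0" --pt "-18 -40 0 0 0 0.0" --pt "0 0 10 0 0 0.186" --pt "0 0 10 0 0 0.186" --pt "0 0 10 0 0 0.186"

```text
time: 2.75
position: [0.5274, -0.0418, 0.2427]
orientation: [-3.137, 0.005, 0.66]
ft_force: [-0.9, 0.2, -0.3]
finger_gap: 0.0556
```

Emit:
drive_tool --pt "0 0 10 0 0 0.186" --pt "0 0 10 0 0 0.186" --pt "0 0 0 0 0 0.186" --pt "0 0 0 0 0 0.186" --pt "0 0 0 0 0 0.186"

```text
time: 3.38
position: [0.52, -0.0351, 0.2218]
orientation: [-3.139, 0.012, -0.277]
ft_force: [0.1, -0.1, -0.1]
finger_gap: 0.0557
```

Emit:
drive_tool --pt "0 0 0 0 0 0.186" --pt "0 0 0 0 0 0.186" --pt "0 0 0 0 0 0.186" --pt "0 0 0 0 0 0.186" --pt "0 0 0 0 0 0.186"

```text
time: 4.0
position: [0.5134, -0.0282, 0.2222]
orientation: [3.134, 0.017, -1.215]
ft_force: [0.2, -0.8, 0.4]
finger_gap: 0.0553
```

Emit:
drive_tool --pt "0 0 0 0 0 0.186" --pt "0 0 0 0 0 0.186" --pt "0 0 0 0 0 0.186" --pt "0 0 0 0 0 0.186" --pt "0 0 0 0 0 0.186"

```text
time: 4.62
position: [0.5069, -0.0212, 0.2222]
orientation: [3.115, 0.01, -2.153]
ft_force: [0.2, 0.8, -0.3]
finger_gap: 0.0553
```

```bash
python3 - <<'E'
from h import *
s=telemetry.state();print(s['time'],s['position'],s['orientation'],s['joint_positions'],s['torque'],s['ft_force'])
im,m=ld('w2.png')
print(ray(m,275.8,106,.098)); y=np.array([.169,.986,0]);x=np.array([.986,-.169,0])
print((ray(m,425.5,141.2,.0535)-ray(m,418,141.2,.0535))@np.c_[x,y])
E
```

```text
4.625 [ 0.50688067 -0.02117957  0.2221616 ] [ 3.11545675  0.01024411 -2.15251149] [-0.55344816  0.44790268  0.84087198  1.81287695 -0.39687613  1.07567669
 -1.71275905] [-0.04781665 -0.02057107 -0.00910668] [ 0.21669645  0.83231713 -0.32224848]
[ 0.53641769 -0.04852694  0.098     ]
[0.00123149 0.00685194]
```

```bash
cat >> h.py <<'E'
from scipy.spatial.transform import Rotation as Ro
def corr(x,y,z,yaw,s=None):
    s=s or telemetry.state()
    R=Ro.from_euler('xyz',s['orientation']); T=Ro.from_euler('xyz',[np.pi,0,yaw])
    d=R.inv().apply(np.array([x,y,z])-s['position'])*1000
    print('corr mm',d.round(1),'rot',(R.inv()*T).as_rotvec().round(3),'yaw',s['orientation'][2].round(3),'j',s['joint_positions'].round(2),'F',s['ft_force'].round(1),'M',s['torque'].round(3),'t',s['time'])
E
python3 - <<'E'
from h import *
corr(.5365,-.0485,.2,-2.6)
E
```

```text
corr mm [  6.8 -40.3  21. ] rot [0.028 0.004 0.448] yaw -2.153 j [-0.55  0.45  0.84  1.81 -0.4   1.08 -1.71] F [ 0.2  0.8 -0.3] M [-0.048 -0.021 -0.009] t 4.625
```

Emit:
drive_tool --pt "3 -20 10 0.01 0 0.15" --pt "9 -22 10 0.01 0 0.15" --pt "0 0 0 0.008 0.004 0.15" --pt "0 0 0 0 0 0"

```text
time: 5.12
position: [0.5284, -0.0504, 0.2001]
orientation: [3.133, 0.003, -2.614]
ft_force: [0.1, 0.2, -0.3]
finger_gap: 0.0557
```

```bash
python3 - <<'E'
from h import *
corr(.5365,-.0485,.12,-2.6)
E
```

```text
corr mm [-7.7 -3.1 80.1] rot [ 0.008  0.003 -0.013] yaw -2.614 j [-0.54  0.54  0.95  1.8  -0.51  1.07 -2.01] F [ 0.1  0.2 -0.3] M [-0.007 -0.045  0.008] t 5.125
```

Emit:
drive_tool --pt "-4 -1.5 40 0.004 0.003 0" --pt "-4 -1.5 38 0.004 0 0" --pt "0 0 0 0 0 0"

```text
time: 5.5
position: [0.5359, -0.0452, 0.1217]
orientation: [3.138, 0.004, -2.6]
ft_force: [0.0, 0.8, -0.2]
finger_gap: 0.0553
```

```bash
python3 - <<'E'
from h import *
corr(.5365,-.0485,.068,-2.6)
snap('wrist','w3.png');snap('side','s3.png')
E
```

```text
corr mm [ 1.3 -3.3 53.7] rot [ 0.003  0.004 -0.   ] yaw -2.6 j [-0.49  0.63  0.86  1.89 -0.62  0.9  -1.92] F [ 0.   0.8 -0.2] M [-0.014  0.049  0.009] t 5.5
```

View pics/w3.png

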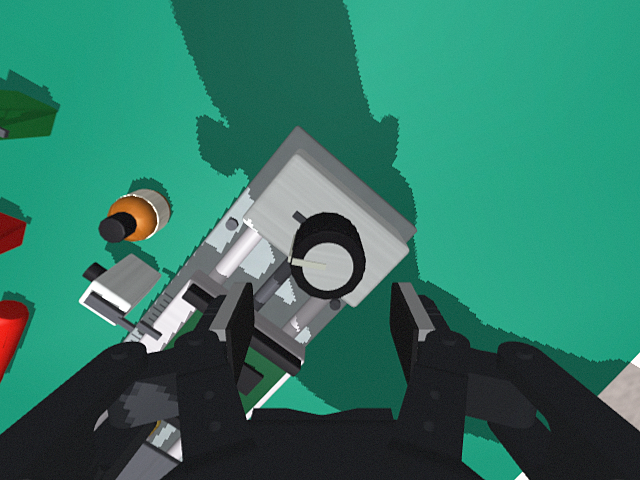

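```bash
python3 - <<'E'
from h import *
im,m=ld('w3.png')
c=ray(m,329,273,.098);print(c)
l=ray(m,294,262,.098)-c; t=ray(m,299,217,.056)-c
print(l,t,[np.arctan2(v[1],v[0]) for v in(l,t)])
cv2.imwrite('pics/c3.png',cv2.resize(im[190:320,250:400],None,fx=4,fy=4,interpolation=2))
E
```

```text
[ 0.53390911 -0.04732222  0.098     ]
[1.69415882e-02 3.70520062e-03 2.77555756e-17] [ 0.02231374 -0.00522262 -0.042     ] [np.float64(0.2153142230799774), np.float64(-0.22991538136531606)]
```

View pics/c3.png

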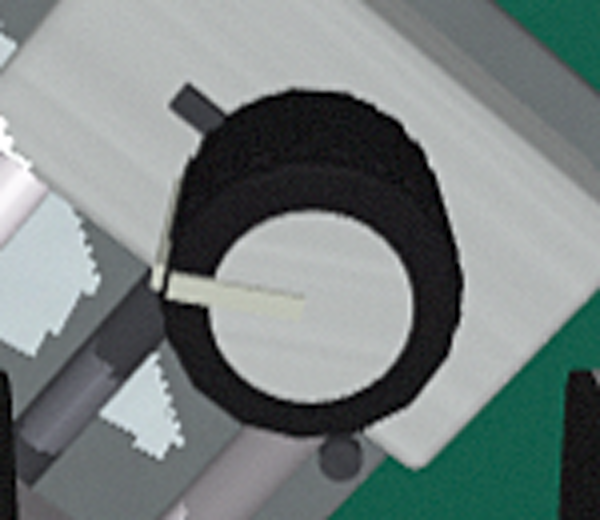

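Emit:
drive_tool --pt "1 -1.8 12 0.003 0.004 0" --pt "1 -1.7 12 0 0 0" --pt "0 0 10 0 0 0" --pt "0 0 0 0 0 0"

```text
time: 6.1
position: [0.539, -0.051, 0.091]
orientation: [-3.137, 0.007, -2.601]
ft_force: [-0.6, -0.9, 0.4]
finger_gap: 0.0558
```

```bash
python3 - <<'E'
from h import *
corr(.536,-.049,.068,-2.6)
E
```

```text
corr mm [ 1.6  3.4 23. ] rot [-0.005  0.007 -0.001] yaw -2.601 j [-0.45  0.67  0.82  1.92 -0.66  0.83 -1.88] F [-0.6 -0.9  0.4] M [-0.036  0.013 -0.017] t 6.1
```

Emit:
drive_tool --pt "1.6 3 8 -0.005 0.007 0" --pt "0 0 8 0 0 0" --pt "0 0 6 0 0 0" --pt "0 0 0 0 0 0"

```text
time: 6.6
position: [0.536, -0.0492, 0.0674]
orientation: [3.141, -0.001, -2.6]
ft_force: [-0.2, -0.2, 0.4]
finger_gap: 0.0555
```

```bash
python3 - <<'E'
from h import *
corr(.536,-.049,.068,-2.6)
E
```

```text
corr mm [-0.1  0.1 -0.6] rot [ 0.    -0.001 -0.   ] yaw -2.6 j [-0.44  0.7   0.79  1.94 -0.7   0.8  -1.85] F [-0.2 -0.2  0.4] M [-0.014  0.006  0.02 ] t 6.6
```

Emit:
drive_tool --pt "0 0 0 0 0 0" --pt "0 0 0 0 0 0" --pt "0 0 0 0 0 0" --pt "0 0 0 0 0 0" --gripper 0.2 --squeeze 30

```text
time: 7.1
position: [0.5354, -0.0497, 0.0678]
orientation: [3.141, -0.001, -2.601]
ft_force: [-1.0, -0.4, -0.8]
finger_gap: 0.0352
```

```bash
python3 - <<'E'
from h import *
corr(.536,-.049,.068,-2.6)
E
```

```text
corr mm [-0.8  0.3 -0.2] rot [ 0.    -0.001 -0.001] yaw -2.601 j [-0.44  0.7   0.79  1.94 -0.69  0.8  -1.85] F [-1.  -0.4 -0.8] M [-0.156  0.124  0.007] t 7.1
```

Emit:
drive_tool --pt "0 0 0 0 0 -0.1" --pt "0 0 0 0 0 -0.1" --pt "0 0 0 0 0 -0.1" --pt "0 0 0 0 0 -0.1"

```text
time: 7.6
position: [0.5352, -0.0499, 0.0678]
orientation: [3.141, -0.002, -2.189]
ft_force: [-1.5, -0.8, -0.7]
finger_gap: 0.0354
```

```bash
python3 - <<'E'
from h import *
corr(.5354,-.0497,.068,-2.2)
E
```

```text
corr mm [-0.2 -0.  -0.2] rot [ 0.001 -0.002  0.011] yaw -2.189 j [-0.38  0.66  0.67  1.94 -0.6   0.75 -1.54] F [-1.5 -0.8 -0.7] M [-0.146  0.181 -0.032] t 7.6
```

Emit:
drive_tool --pt "0 0 0 0 0 -0.15" --pt "0 0 0 0 0 -0.15" --pt "0 0 0 0 0 -0.15" --pt "0 0 0 0 0 -0.15" --pt "0 0 0 0 0 -0.15"

```text
time: 8.22
position: [0.5351, -0.0505, 0.0678]
orientation: [3.14, -0.002, -1.416]
ft_force: [-0.6, -0.3, -1.7]
finger_gap: 0.0353
```

```bash
python3 - <<'E'
from h import *
corr(.5354,-.0497,.068,-1.45)
E
```

```text
corr mm [-0.7 -0.5 -0.2] rot [ 0.002 -0.002  0.034] yaw -1.416 j [-0.24  0.61  0.45  1.94 -0.4   0.68 -0.97] F [-0.6 -0.3 -1.7] M [-0.079  0.148 -0.013] t 8.225
```

Emit:
drive_tool --pt "0 0 0 0 0 -0.15" --pt "0 0 0 0 0 -0.15" --pt "0 0 0 0 0 -0.15" --pt "0 0 0 0 0 -0.15"

```text
time: 8.72
position: [0.5353, -0.0509, 0.0678]
orientation: [3.139, -0.001, -0.797]
ft_force: [-0.9, -0.7, -1.9]
finger_gap: 0.0355
```

```bash
python3 - <<'E'
from h import *
corr(.5354,-.0497,.068,-0.85)
snap('scene','sc4.png'); snap('side','sd4.png')
a=ld('scene0.png')[0][180:350,230:430];b=ld('sc4.png')[0][180:350,230:430]
cv2.imwrite('pics/c4.png',cv2.resize(np.hstack([a,b]),None,fx=2,fy=2))
E
```

```text
corr mm [-0.8 -0.9 -0.2] rot [ 0.002 -0.001  0.053] yaw -0.797 j [-0.13  0.58  0.27  1.94 -0.24  0.65 -0.51] F [-0.9 -0.7 -1.9] M [-0.007  0.09  -0.039] t 8.725
```

View pics/c4.png

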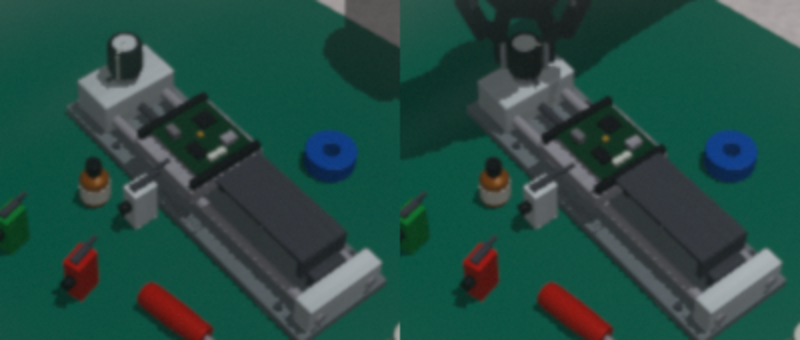

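```bash
cat > q.py <<'E'
from h import *
M=[];
for i in range(1): s=telemetry.state(); M.append(s['torque'][2])
corr(.5354,-.0503,.068,s['orientation'][2],s); print('Mz',M,'tau7',s['effort'][6])
E
python3 q.py
```

```text
corr mm [-0.4 -0.5 -0.2] rot [ 0.002 -0.001 -0.   ] yaw -0.801 j [-0.13  0.58  0.27  1.94 -0.24  0.65 -0.51] F [-0.2 -0.  -1. ] M [ 0.055 -0.011 -0.003] t 8.825
Mz [np.float64(-0.002977671512412027)] tau7 1.3025527819991112
```

Emit:
drive_tool --pt "0 0 0 0 0 -0.1" --pt "0 0 0 0 0 -0.1" --pt "0 0 0 0 0 -0.1" --pt "0 0 0 0 0 -0.1"

```text
time: 9.32
position: [0.5356, -0.0511, 0.0678]
orientation: [3.14, -0.0, -0.406]
ft_force: [-0.6, 0.5, -1.7]
finger_gap: 0.0349
```

```bash
python3 q.py
```

```text
corr mm [-0.5 -0.7 -0.2] rot [ 0.002 -0.    -0.   ] yaw -0.406 j [-0.05  0.57  0.15  1.94 -0.13  0.65 -0.22] F [-0.6  0.5 -1.7] M [-0.012  0.07   0.012] t 9.325
Mz [np.float64(0.012122994495849984)] tau7 -0.9196528047323227
```

Emit:
drive_tool --pt "0 0 0 0 0 -0.08" --pt "0 0 0 0 0 -0.08" --pt "0 0 0 0 0 -0.08"

```text
time: 9.7
position: [0.5358, -0.0512, 0.0678]
orientation: [3.14, 0.0, -0.172]
ft_force: [0.0, -0.5, -0.8]
finger_gap: 0.0353
```

```bash
python3 q.py
```

```text
corr mm [-0.5 -0.8 -0.2] rot [0.002 0.    0.   ] yaw -0.172 j [-0.01  0.57  0.08  1.94 -0.07  0.64 -0.05] F [ 0.  -0.5 -0.8] M [ 0.047  0.054 -0.037] t 9.7
Mz [np.float64(-0.03663128731720584)] tau7 -0.7205628231167793
```

```bash
cat > q.py <<'E'
from h import *
M=[]
for i in range(5):
    s=telemetry.state(); M.append(s['torque'][2])
    if i<4: imaging.get_image('side')
corr(.5354,-.0503,.068,s['orientation'][2],s); print('Mz',np.round(M,3),np.mean(M).round(3))
E
python3 q.py
```

```text
corr mm [-0.5 -0.8 -0.2] rot [0.002 0.    0.   ] yaw -0.174 j [-0.01  0.57  0.08  1.94 -0.07  0.64 -0.05] F [-0.8 -0.4 -1.2] M [0.088 0.016 0.011] t 9.9
Mz [-0.037  0.033  0.043 -0.02   0.011] 0.006
```

Emit:
drive_tool --pt "0 0 0 0 0 -0.08" --pt "0 0 0 0 0 -0.08" --pt "0 0 0 0 0 -0.08"

```text
time: 10.28
position: [0.536, -0.0512, 0.0678]
orientation: [3.139, 0.001, 0.063]
ft_force: [-0.9, 0.8, -0.6]
finger_gap: 0.0355
```

```bash
python3 q.py
```

```text
corr mm [-0.5 -0.9 -0.2] rot [0.002 0.001 0.   ] yaw 0.06 j [ 0.04  0.56  0.01  1.93 -0.01  0.64  0.12] F [-0.8  0.3  0.2] M [0.028 0.027 0.015] t 10.475
Mz [-0.064  0.05   0.016  0.055  0.015] 0.014
```

Emit:
drive_tool --pt "0 0 0 0 0 -0.08" --pt "0 0 0 0 0 -0.08" --pt "0 0 0 0 0 -0.08"

```text
time: 10.85
position: [0.5361, -0.0511, 0.0678]
orientation: [3.139, 0.001, 0.298]
ft_force: [-0.8, 0.4, -0.9]
finger_gap: 0.0351
```

```bash
python3 q.py
```

```text
corr mm [-0.5 -1.  -0.2] rot [0.002 0.001 0.   ] yaw 0.295 j [ 0.08  0.56 -0.05  1.93  0.05  0.65  0.29] F [ 0.6 -0.1 -0.1] M [ 0.09  -0.029 -0.017] t 11.05
Mz [-0.098  0.022  0.009  0.001 -0.017] -0.016
```

Emit:
drive_tool --pt "0 0 0 0 0 -0.08" --pt "0 0 0 0 0 -0.08"

```text
time: 11.3
position: [0.5363, -0.0511, 0.0678]
orientation: [3.139, 0.001, 0.453]
ft_force: [0.8, 0.6, -1.5]
finger_gap: 0.0353
```

```bash
python3 q.py
```

```text
corr mm [-0.4 -1.1 -0.2] rot [0.002 0.001 0.   ] yaw 0.45 j [ 0.11  0.56 -0.1   1.93  0.09  0.65  0.41] F [ 0.1 -0.1 -0.3] M [ 0.147 -0.031 -0.014] t 11.5
Mz [-0.057 -0.011  0.044 -0.014 -0.014] -0.01
```

Still running freely, so I continue.

Emit:
drive_tool --pt "0 0 0 0 0 -0.08" --pt "0 0 0 0 0 -0.08" --pt "0 0 0 0 0 -0.08"

```text
time: 11.88
position: [0.5364, -0.051, 0.0677]
orientation: [3.139, 0.002, 0.689]
ft_force: [-0.3, 1.0, -1.4]
finger_gap: 0.0351
```

```bash
python3 q.py
```

```text
corr mm [-0.3 -1.2 -0.2] rot [0.002 0.001 0.   ] yaw 0.686 j [ 0.16  0.57 -0.17  1.93  0.15  0.65  0.58] F [ 0.9  0.7 -1.6] M [ 0.14  -0.051 -0.021] t 12.075
Mz [-0.015 -0.01  -0.031 -0.006 -0.021] -0.016
```

Emit:
drive_tool --pt "0 0 0 0 0 -0.08" --pt "0 0 0 0 0 -0.08" --pt "0 0 0 0 0 -0.08"

```text
time: 12.45
position: [0.5365, -0.0508, 0.0678]
orientation: [3.14, 0.002, 0.924]
ft_force: [0.5, 1.0, -1.2]
finger_gap: 0.0348
```

```bash
python3 q.py
```

```text
corr mm [-0.3 -1.2 -0.2] rot [0.002 0.002 0.   ] yaw 0.921 j [ 0.21  0.57 -0.24  1.93  0.21  0.66  0.76] F [ 0.2  0.4 -1.4] M [ 0.193 -0.127 -0.027] t 12.65
Mz [-0.002 -0.03   0.046  0.024 -0.027] 0.002
```

Emit:
drive_tool --pt "0 0 0 0 0 -0.08" --pt "0 0 0 0 0 -0.08" --pt "0 0 0 0 0 -0.08"

```text
time: 13.02
position: [0.5366, -0.0506, 0.0678]
orientation: [3.14, 0.003, 1.159]
ft_force: [-0.1, 0.0, -1.7]
finger_gap: 0.0349
```

```bash
python3 q.py
```

```text
corr mm [-0.2 -1.3 -0.3] rot [0.002 0.002 0.   ] yaw 1.156 j [ 0.25  0.58 -0.31  1.93  0.27  0.67  0.93] F [ 1.2  0.5 -1.5] M [ 0.282 -0.1   -0.053] t 13.225
Mz [-0.124 -0.096 -0.081  0.045 -0.053] -0.062
```

```bash
sed -i 's/range(5)/range(9)/; s/i<4/i<8/' q.py; python3 q.py
```

```text
corr mm [-0.2 -1.3 -0.2] rot [0.002 0.003 0.   ] yaw 1.159 j [ 0.25  0.58 -0.31  1.93  0.27  0.67  0.93] F [ 0.1  0.4 -0.8] M [ 0.291 -0.126 -0.079] t 13.625
Mz [-0.053 -0.121 -0.107 -0.061 -0.136 -0.081 -0.105 -0.081 -0.079] -0.092
```

Emit:
drive_tool --pt "0 0 0 0 0 -0.08"

```text
time: 13.75
position: [0.5366, -0.0506, 0.0678]
orientation: [3.14, 0.003, 1.24]
ft_force: [0.8, 0.1, -1.3]
finger_gap: 0.035
```

```bash
python3 q.py
```

```text
corr mm [-0.1 -1.3 -0.2] rot [0.001 0.003 0.   ] yaw 1.238 j [ 0.27  0.58 -0.33  1.93  0.29  0.68  0.99] F [ 0.1  1.4 -1. ] M [ 0.428 -0.125 -0.118] t 14.15
Mz [-0.101 -0.016 -0.034 -0.042 -0.032 -0.113 -0.083 -0.097 -0.118] -0.071
```

Emit:
drive_tool --pt "0 0 0 0 0 -0.08"

```text
time: 14.28
position: [0.5367, -0.0505, 0.0678]
orientation: [3.14, 0.003, 1.319]
ft_force: [-0.7, 1.1, -1.0]
finger_gap: 0.035
```

```bash
python3 q.py
```

```text
corr mm [-0.1 -1.3 -0.2] rot [0.001 0.003 0.   ] yaw 1.317 j [ 0.28  0.58 -0.35  1.93  0.31  0.68  1.05] F [-0.3  0.8 -0.8] M [ 0.414 -0.111 -0.08 ] t 14.675
Mz [-0.149 -0.06  -0.052 -0.116 -0.091 -0.122 -0.165 -0.163 -0.08 ] -0.111
```

Emit:
drive_tool --pt "0 0 0 0 0 -0.03"

```text
time: 14.8
position: [0.5367, -0.0505, 0.0678]
orientation: [3.14, 0.003, 1.348]
ft_force: [1.4, 0.7, -0.8]
finger_gap: 0.0352
```

```bash
python3 q.py; python3 - <<'E'
from h import *
snap('scene','sc5.png'); snap('side','sd5.png'); snap('wrist','w5.png')
E
```

```text
corr mm [-0.1 -1.3 -0.2] rot [0.001 0.003 0.   ] yaw 1.347 j [ 0.29  0.58 -0.36  1.93  0.32  0.68  1.08] F [-0.4  1.9 -1.2] M [ 0.443 -0.154 -0.108] t 15.2
Mz [-0.196 -0.154 -0.084 -0.134 -0.023 -0.069 -0.108 -0.108 -0.108] -0.109
```

View pics/w5.png

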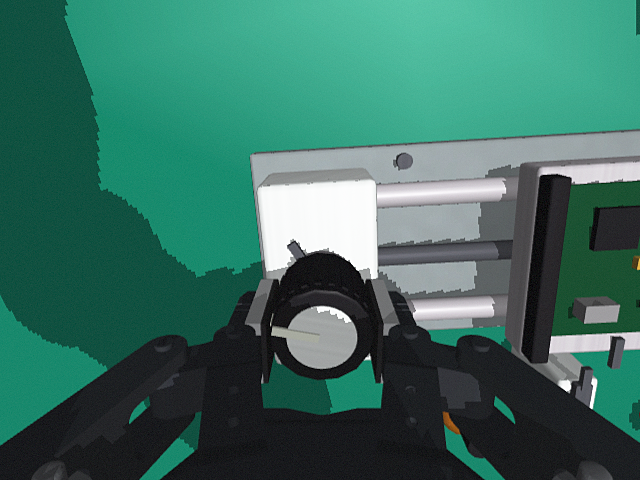

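```bash
python3 - <<'E'
from h import *
im,m=ld('w5.png')
cv2.imwrite('pics/c5.png',cv2.resize(im[320:430,540:640],None,fx=6,fy=5,interpolation=2))
E
```

```text
(no output)
```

View pics/c5.png

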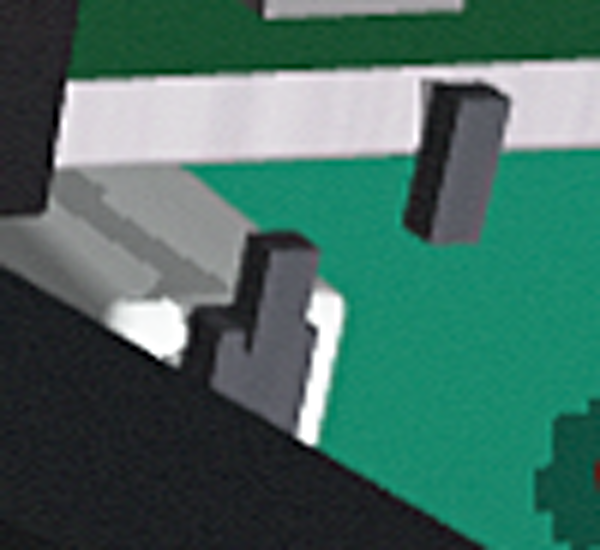

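```bash
python3 - <<'E'
from h import *
im,m=ld('w5.png'); y=np.array([.169,.986,0]);x=np.array([.986,-.169,0])
print([ray(m,*p,.0535+.0015)@np.c_[x,y]*1000 for p in((616.2,368.2),(587.8,368))])
im,m=ld('w2.png')
print([ray(m,*p,.0535+.0015)@np.c_[x,y]*1000 for p in((418.2,141.2),(425.8,141.2))])
E
```

```text
[array([588.16358994, 179.97422329]), array([587.36736831, 166.45180724])]
[array([588.88688152, 161.15295724]), array([590.12959701, 168.0673442 ])]
```

Emit:
drive_tool --pt "0 0 0 0 0 0.14" --pt "0 0 0 0 0 0.14" --pt "0 0 0 0 0 0.14" --pt "0 0 0 0 0 0.14" --pt "0 0 0 0 0 0.14"

```text
time: 15.98
position: [0.5364, -0.051, 0.0678]
orientation: [3.139, 0.002, 0.626]
ft_force: [0.9, 1.6, -2.1]
finger_gap: 0.0355
```

Emit:
drive_tool --pt "0 0 0 0 0 0.14" --pt "0 0 0 0 0 0.14" --pt "0 0 0 0 0 0.14" --pt "0 0 0 0 0 0.14" --pt "0 0 0 0 0 0.14"

```text
time: 16.6
position: [0.5358, -0.0512, 0.0678]
orientation: [3.138, 0.001, -0.096]
ft_force: [0.2, 1.2, -2.0]
finger_gap: 0.0353
```

Emit:
drive_tool --pt "0 0 0 0 0 0.14" --pt "0 0 0 0 0 0.14" --pt "0 0 0 0 0 0.14" --pt "0 0 0 0 0 0.14" --pt "0 0 0 0 0 0.14"

```text
time: 17.23
position: [0.5353, -0.051, 0.0678]
orientation: [3.137, -0.001, -0.817]
ft_force: [-0.0, 1.4, -1.6]
finger_gap: 0.035
```

Emit:
drive_tool --pt "0 0 0 0 0 0.14" --pt "0 0 0 0 0 0.14" --pt "0 0 0 0 0 0.14" --pt "0 0 0 0 0 0.0"

```text
time: 17.73
position: [0.535, -0.0506, 0.0678]
orientation: [3.137, -0.003, -1.249]
ft_force: [0.1, -0.9, -1.5]
finger_gap: 0.0351
```

```bash
python3 - <<'E'
from h import *
corr(.536,-.0503,.068,-1.45)
snap('scene','sc6.png'); snap('side','sd6.png'); snap('wrist','w6.png')
a=ld('sc6.png')[0][230:310,260:380]
cv2.imwrite('pics/c6.png',cv2.resize(a,None,fx=6,fy=6,interpolation=2))
E
```

```text
corr mm [-0.  -1.  -0.2] rot [ 0.004 -0.003  0.201] yaw -1.249 j [-0.22  0.6   0.4   1.94 -0.35  0.68 -0.85] F [ 0.1 -0.9 -1.5] M [ 0.137 -0.196 -0.013] t 17.725
```

View pics/c6.png

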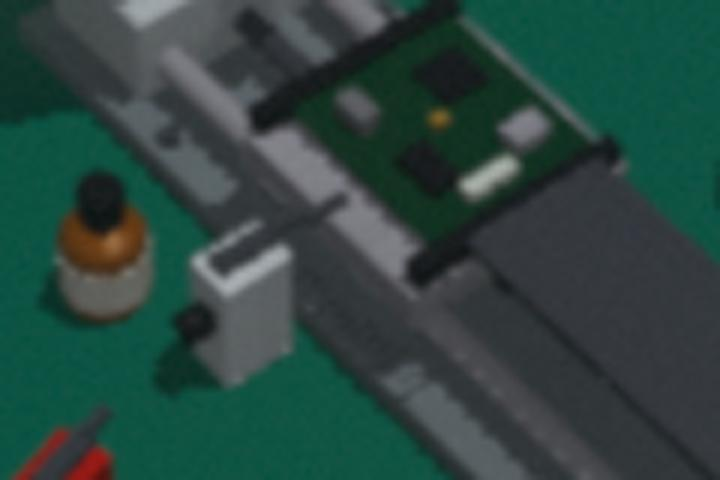

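View pics/w6.png

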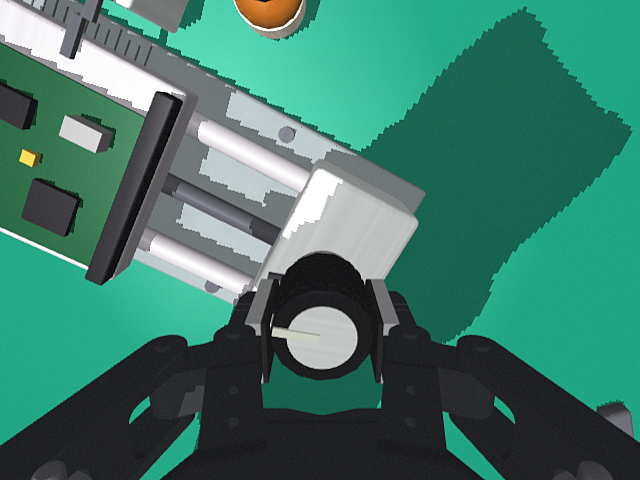

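```bash
python3 - <<'E'
from h import *
im,m=ld('w6.png')
cv2.imwrite('pics/c6.png',cv2.resize(im[0:75,40:140],None,fx=8,fy=8,interpolation=2))
E
```

```text
(no output)
```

View pics/c6.png

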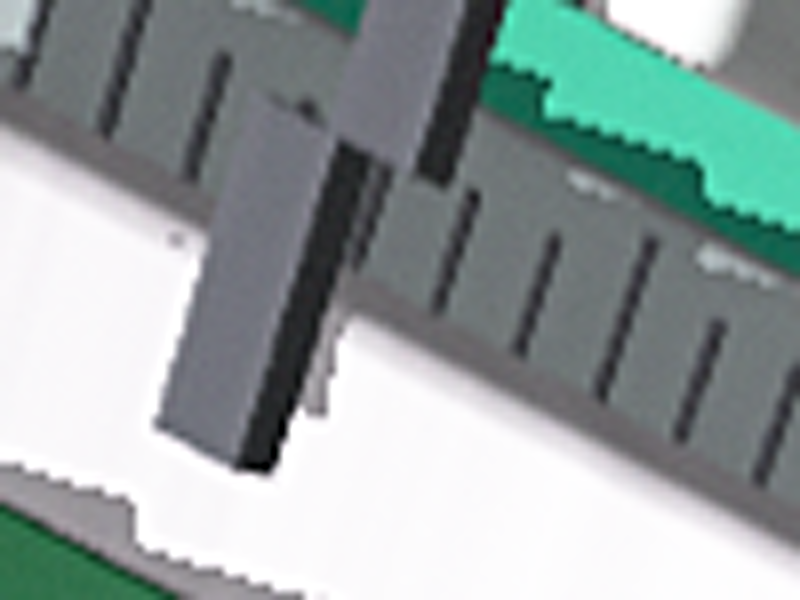

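```bash
python3 - <<'E'
from h import *
im,m=ld('w6.png'); y=np.array([.169,.986,0]);x=np.array([.986,-.169,0])
for z in (.0535,.055):
  print([ray(m,40+a/8,b/8,z)@np.c_[x,y]*1000 for a,b in((297,118),(372,155),(257,100),(335,138),(340,135),(415,172))])
E
```

```text
[array([588.97118157, 171.39370652]), array([589.13616172, 167.9019566 ]), array([588.8151182 , 173.22516072]), array([589.00495077, 169.61137145]), array([589.23262351, 169.44848778]), array([589.39870633, 165.94511858])]
[array([589.08936127, 170.48226634]), array([589.25275099, 167.0241773 ]), array([588.93480237, 172.29606511]), array([589.12280493, 168.71711319]), array([589.34828288, 168.55579975]), array([589.51276464, 165.08620343])]
```

Emit:
drive_tool --pt "0 0 0 0 0 0.1" --pt "0 0 0 0 0 0.1" --pt "0 0 0 0 0 0.1" --pt "0 0 0 0 0 0.1" --pt "0 0 0 0 0 0.1"

```text
time: 18.5
position: [0.535, -0.0502, 0.0678]
orientation: [3.138, -0.002, -1.75]
ft_force: [1.1, 1.1, -2.5]
finger_gap: 0.0351
```

```bash
python3 - <<'E'
from h import *
corr(.536,-.0503,.068,-1.45)
im,m=snap('wrist','w7.png')
snap('scene','sc7.png')
cv2.imwrite('pics/c7.png',im[:,:,::-1])
E
```

```text
corr mm [-0.1 -1.  -0.2] rot [ 0.003 -0.002 -0.3  ] yaw -1.75 j [-0.3   0.63  0.55  1.94 -0.48  0.71 -1.21] F [ 1.1  1.1 -2.5] M [ 0.167 -0.242  0.049] t 18.5
```

View pics/c7.png

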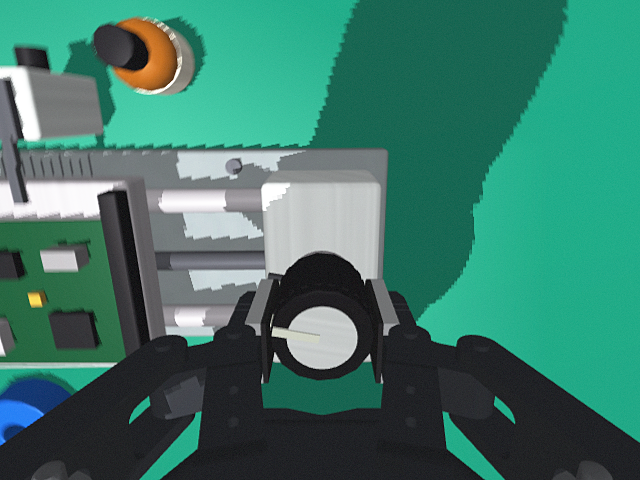

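```bash
python3 - <<'E'
from h import *
im,m=ld('w7.png')
cv2.imwrite('pics/c7.png',cv2.resize(im[130:210,0:60],None,fx=10,fy=7,interpolation=2))
y=np.array([.169,.986,0]);x=np.array([.986,-.169,0])
E
```

```text
(no output)
```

View pics/c7.png

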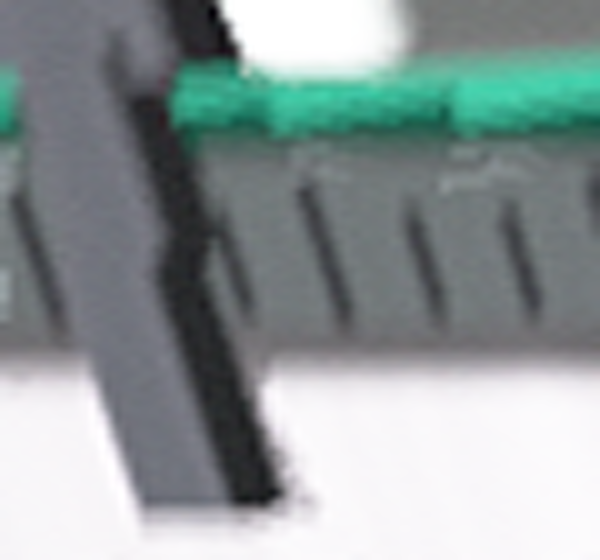

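Emit:
drive_tool --pt "0 0 0 0 0 0.08" --pt "0 0 0 0 0 0.08" --pt "0 0 0 0 0 0"

```text
time: 18.98
position: [0.535, -0.0501, 0.0678]
orientation: [3.139, -0.002, -1.901]
ft_force: [0.5, -0.9, -1.0]
finger_gap: 0.0355
```

```bash
python3 q.py;  python3 - <<'E'
from h import *
im,m=snap('wrist','w8.png')
cv2.imwrite('pics/c8.png',cv2.resize(im[:,:,::-1][130:240,0:80],None,fx=8,fy=5,interpolation=2))
E
```

```text
corr mm [ 0.  -0.4 -0.2] rot [ 0.003 -0.002 -0.   ] yaw -1.904 j [-0.33  0.64  0.59  1.94 -0.52  0.72 -1.33] F [ 0.5  1.  -1.7] M [ 0.201 -0.248  0.025] t 19.375
Mz [-0.003 -0.037 -0.022 -0.026 -0.011 -0.027  0.011  0.047  0.025] -0.005
```

View pics/c8.png

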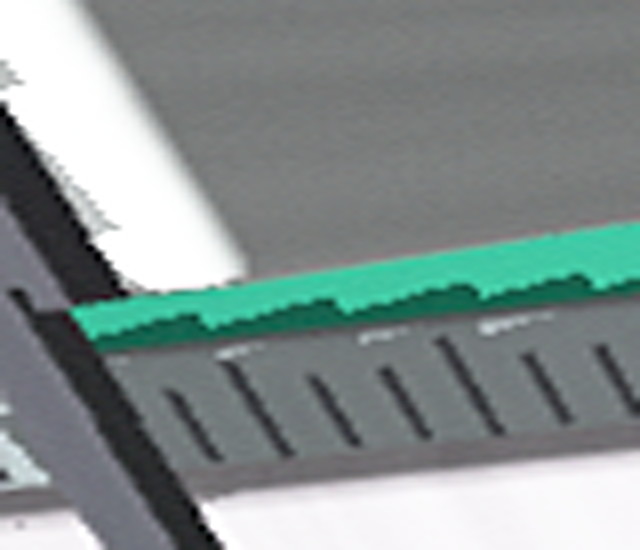

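Emit:
drive_tool --pt "0 0 0 0 0 0" --pt "0 0 0 0 0 0" --pt "0 0 0 0 0 0" --gripper 0.53

```text
time: 19.8
position: [0.5346, -0.0506, 0.068]
orientation: [3.138, -0.003, -1.904]
ft_force: [-0.7, -1.0, -0.2]
finger_gap: 0.0453
```

Emit:
drive_tool --pt "0 0 -10 0 0 0" --pt "0 0 -20 0 0 0" --pt "0 0 -30 0 0 0" --pt "0 0 -40 0 0 0" --pt "0 0 -40 0 0 0"

```text
time: 20.42
position: [0.5334, -0.0507, 0.212]
orientation: [3.133, -0.005, -1.905]
ft_force: [1.0, -0.2, 0.0]
finger_gap: 0.0454
```

```bash
python3 - <<'E'
from h import *
corr(.62,-.02,.27,-1.9)
snap('wrist','w9.png')
E
```

```text
corr mm [-57.1 -71.3 -58.9] rot [ 0.008 -0.005 -0.005] yaw -1.905 j [-0.43  0.47  0.73  1.77 -0.36  1.05 -1.48] F [ 1.  -0.2  0. ] M [ 0.058 -0.059 -0.041] t 20.425
```

View pics/w9.png

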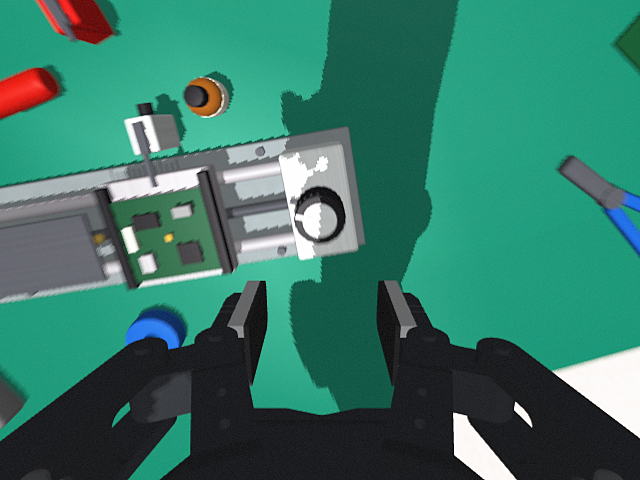

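Emit:
drive_tool --pt "-35 0 0 0 0 0" --pt "-35 0 0 0 0 0" --pt "0 0 0 0 0 0"

```text
time: 20.85
position: [0.5601, 0.0149, 0.221]
orientation: [-3.137, -0.001, -1.908]
ft_force: [-0.0, 0.3, 0.4]
finger_gap: 0.0456
```

```bash
python3 - <<'E'
from h import *
im,m=snap('wrist','w10.png')
im=im[:,:,::-1].copy()
y=np.array([.169,.986,0]);x=np.array([.986,-.169,0])
X=x*.589+y*.1677; X[2]=.0535; u,v=proj(m,X).astype(int); k=proj(m,[.536,-.049,.07]).astype(int); print(u,v,k)
a=cv2.resize(im[v-40:v+40,u-40:u+40],(400,400),interpolation=2);b=cv2.resize(im[k[1]-40:k[1]+40,k[0]-40:k[0]+40],(400,400),interpolation=2)
cv2.imwrite('pics/c10.png',np.hstack([a,b]))
E
```

```text
243 171 [407 213]
```

View pics/c10.png

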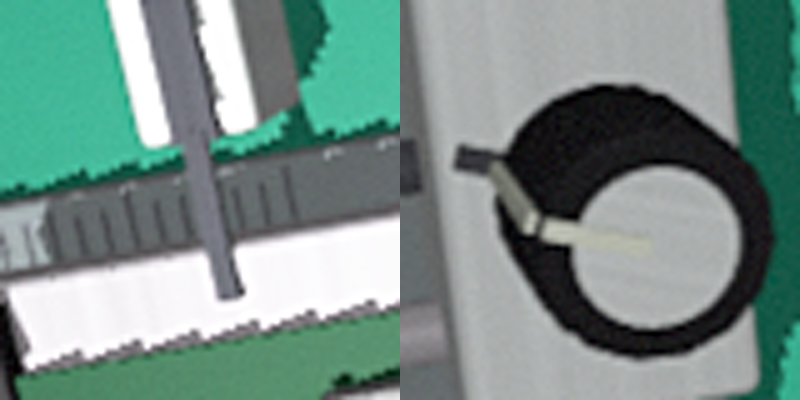

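```bash
python3 - <<'E'
from h import *
im,m=ld('w10.png')
a=cv2.resize(im[150:195,222:262],(800,900)[:2],interpolation=2)[:900]
cv2.imwrite('pics/c11.png',cv2.resize(im[150:192,225:260],(500,600),interpolation=cv2.INTER_NEAREST))
E
```

```text
(no output)
```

View pics/c11.png

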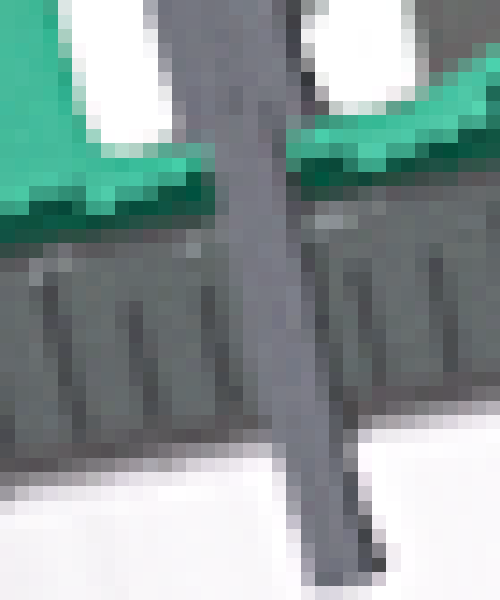

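```bash
python3 - <<'E'
from h import *
im,m=ld('w10.png')
P=lambda a,b:(367+(a-400)/5,173+b/5)
c=ray(m,*P(657,247),.098); l=ray(m,*P(542,228),.098)-c; t=ray(m,*P(458,158),.056)-c
print(c,[np.arctan2(v[1],v[0]) for v in(l,t)], np.hypot(*t[:2]))
b=ray(m,*P(500,168),.060)-c; print(np.arctan2(b[1],b[0]))
# centre of blade per row
for v in range(160,190,3):
    r=im[v,232:262].astype(int); blue=r[:,0]-r[:,1]; w=np.clip(blue-4,0,None)*(r[:,1]<150)*(r[:,1]>70); print(v,(232+(w*np.arange(30)).sum()/w.sum()).round(2),end=' ')
print(telemetry.state()['time'])
E
```

```text
[ 0.53575002 -0.05042549  0.098     ] [np.float64(1.0664286051147251), np.float64(1.0787741525177916)] 0.02323745568174692
1.0651420983233197
160 241.93 163 242.79 166 242.41 169 243.62 172 245.86 175 244.31 178 245.89 181 244.88 184 246.92 187 247.71 20.9
```

```bash
python3 -c "
from h import *
print(manip.job_done())"
```

```text
the job is handed in; nothing more can be done
None
```

The job is handed in. I wound the slide out to the sprung stop, brought the pointer back to the index finishing clockwise, let go and lifted clear.

- **At the stop:** The knob turned about 3.95 rad counter-clockwise. Its torque rose from about 0 at rest to about 0.11 N m at rest (0.20 N m on the last step). I put the force on the stop at roughly 14 to 35 N, held for over 1 s. The torque readings were noisy, about ±0.03 N m, and rose less than expected over the last 0.2 rad, so this force is inferred, not cleanly measured.
- **At the index:** I wound back about 3.25 rad clockwise. In the last wrist picture the two blades form one straight line with no visible step, which I take to be within about 0.5 mm.
- **Slack:** The knob's white line is about 0.01 rad from the collar's tab, so the slack is taken up clockwise.
- **Clear of everything:** The gripper was about 0.22 m above the bench, touching nothing. I saw nothing else on the bench disturbed, though I did not measure the other items. The clock stood at 20.9 s.
- **One disagreement:** Travel out came to about 20.4 mm from the pictures but about 18 mm from the knob angle. I set the final position from the close pictures, not from counted turns.

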